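# Plug-gauge the round bearing housing

### The arm

A 6-joint arm with a two-finger parallel gripper is mounted at the origin on a cart in front of the work surface, level with it; the furniture and walls round the work are solid. World frame = base frame: x ahead of the robot, y to its left, z up, the work surface at z = 0. Lengths are in m, angles in degrees, forces in N, time in s.
With the tool pointing down it reaches from about 0.4 to 0.825 m from the base axis. Payload 7 kg.
Tool frame: the origin (TCP) lies midway between the tips of the shut fingers; the grasp point (between the pads) lies 19 mm behind it; z points along the fingers, y is the line along which they close (so a half turn about z gives the same grasp; the last joint's range is limited). The gripper opens to 88 mm and grips with 3 to 60 N. Pads are 19 mm wide; open, the fingers measure 130 mm over their backs; the gripper's body (78 mm by 193 mm) begins 47 mm behind the grasp point.
Start: joints at [82.053, 20.546, 0.682, 0, -70.136, -16.507], TCP at [0.279, 0.614, 0.227] pointing down, gripper open.
Joint ranges: [-176.03, 176.03], [-82.01, 121.73], [-58.28, 71.71], [-173.87, 95.51], [-174.79, -0.11], [-173.66, 173.66]. Speed limits (degrees/s): [136.94, 136.94, 172.46, 180, 180, 180].

### API

Orientations are given as a 3x3 rotation matrix whose columns are the frame's x, y, z axes.
In Python, from rig import robot gives the robot as it stands. Calls block until the motion is done:
- robot.goto(position, orientation): joint-space move of the TCP to a pose.
- robot.servo_line(position, ori=None, speed=0.15): straight line of the TCP; ori=None keeps the orientation; speed is the mean speed in m/s.
- robot.movej(angles): joint-space move.
- robot.move_gripper(opening): opening from 0.0 (shut) to 1.0 (fully open); the grip force is fixed at half the most; returns when the fingers have stopped.
- robot.dwell(seconds).
- robot.ik(position, orientation): joint angles nearest the present ones, or None.
- robot.grab_frame(name): name is "scene" or "top" or "wrist"; returns (picture, depth): 420x560x3 uint8, red, green, blue; 420x560 float32, m along the optical axis (not along the pixel's ray), 0 where there is no reading.
- robot.camera_info(name): a dict with "vfov" (degrees; the focal length in pixels is half the picture's height over the tangent of half this angle, whatever the lens; pixels are square), "cx", "cy" (the principal point, pixels), "view" (4x4, takes a point from world to camera coordinates); the wrist camera has in their place "T_tool_cam" (4x4, takes a point from camera to tool coordinates, whose origin is the TCP and whose axes are the flange's). Camera axes: x right, y down, z forward; pixel columns grow to the right and rows downward; lengths in m; the calibration is good to about 2 mm. A picture is of the moment at which its call begins: read the wrist's pose just before it. camera_info takes no time and is no camera call.
A pose or a line that the arm cannot do raises robot.Unreachable and nothing moves.
- robot.job_done(): hands the job in; it is judged then, once.
Readings, each from a call of its own:
- robot.read_t(): time.
- robot.read_qpos(): joint angles.
- robot.read_qvel(): joint speeds.
- robot.read_effort(): joint torques, N m.
- robot.read_position(): TCP position.
- robot.read_tcp_rot(): TCP orientation.
- robot.read_force(): force on the tool from outside, world axes, zero at the start.
- robot.read_ft_torque(): the same for the moment, N m.
- robot.read_grip_width(): opening from 0.0 (shut) to 1.0 (fully open).
- robot.read_finger_force(): force on a finger pad.
Only numpy, scipy, OpenCV 4.12 (cv2) and the standard library are available. Lean on these libraries where they do the work, as an engineer would, in place of code of your own. Each camera call takes 0.05 s, during which the arm holds its last target. There are 200 camera calls.

### The job

Gauge the bore of the round bearing housing: lift the plug gauge out of its wooden rest, lean it clearly and put the edge of its foot first into the mouth of the bore of the round-flanged housing (not the square one). Then straighten it up and, still holding it, slide it down until it is fully home, and let go so that it is left standing there.

Things in the scene. Friction and masses are not known exactly. Their poses are not given: they have to be found in the camera images.
- plug_gauge: Steel double plug gauge, 110 mm long, 0.1 kg, upright in the rest. From the foot up: 12 mm round plug 30 mm long (the end to insert, already down); six-sided handle 60 mm long, 16 mm over flats, 18 over corners (grip about 70 mm above the foot); 11.6 mm plug 20 mm long. Own +y runs from foot to top; own z is square to two flats. Origin on a flat at mid-length; centre line at own x=0, z=+8 mm.
- gauge_foot (a point): Centre of the gauge's lower end face (foot), on its centre line, 55 mm below mid-length; 8 mm above the bench at the start. Axes as those of the plug gauge.
- rest: Small square wooden block, 64x64 mm, 36 mm high, fixed to the bench; origin at the centre of its underside. The gauge stands in its central hole, 14 mm wide and 28 mm deep.
- bore_mouth (a point): Mouth centre of the round housing: fixed steel, round flange 84 mm wide, 10 thick, round boss 50 wide, top 50 mm above the bench. Mouth 34 mm wide, a cone 16 mm deep narrows it to a 14.5 mm bore; flat floor 38 mm below the mouth, where the foot stands when home. z up. A square housing (flange 84 mm, same height, steel) beside it, on either side, is not to be used.
Not all that is in view belongs to the job. Leave any black, blue or turquoise look-alike of the part that bears bore_mouth alone.

How it is judged (in metres and radians):
On the way, in this order (a step that is already met when the one before it is completed fails the run):
1. the gauge, leaning by 8 degrees or more, has the lower edge of its foot inside the mouth of the round housing's bore (foot centre no higher than the mouth, within 16 mm of its centre) (z of gauge_foot in the frame of bore_mouth below 0.0005 m and horizontal distance between gauge_foot and bore_mouth below 0.016 m and angle between plug_gauge's own y axis and vertical between 0.14 and 1 rad), for 0.1 s.
2. the gauge, still held in the fingers, is upright within 10 degrees with its foot at least 28 mm below the mouth (z of gauge_foot in the frame of bore_mouth below -0.028 m and horizontal distance between gauge_foot and bore_mouth below 0.01 m and angle between plug_gauge's own y axis and vertical below 0.175 rad and contact force between the fingers and plug_gauge above 0.5 N), for 0.1 s.
At the end, for the whole second after the job is handed in: The plug gauge stands released and at rest in the round housing's bore: foot at least 31 mm below the mouth (home is 38 mm), within 10 mm of the bore's axis, upright within 10 degrees (z of gauge_foot in the frame of bore_mouth below -0.031 m and horizontal distance between gauge_foot and bore_mouth below 0.01 m and angle between plug_gauge's own y axis and vertical below 0.175 rad and linear speed of plug_gauge below 0.02 m/s); the robot touches nothing.
It also fails if it takes over 45 s, if anything falls off the work surface, if the arm or the gripper's body presses on something with over 40 N, if the wrist force passes 120 N, or if a joint passes its speed limit or range.

## Working session

There is one attempt and no reset: what is moved stays moved. The work goes in short steps, each a Python script; the robot and the scene stay as the last script left them, time stands still between calls to the robot, and variables do not carry over. Pictures are saved under pics/ and viewed, at most 10 in all, crops included, and the job is handed in when it is done.

```bash
mkdir -p pics; ls; python3 - <<'E'
from rig import robot
import cv2,numpy as np
for n in("scene","top"):
    p,d=robot.grab_frame(n); np.savez(f"{n}.npz",p=p,d=d); cv2.imwrite(f"pics/{n}0.png",p[:,:,::-1])
    print(n,robot.camera_info(n))
print(robot.camera_info("wrist"),robot.read_t(),robot.read_tcp_rot())
E
```

```text
pics
scene {'vfov': 44.280868446548816, 'cx': 281.0597650508122, 'cy': 214.43363960061384, 'view': array([[-0.86667827, -0.49841647,  0.02120868,  0.4138418 ],
       [-0.37231648,  0.61794107, -0.69248052,  0.25194968],
       [ 0.33203798, -0.60805416, -0.72112476,  0.90196011],
       [ 0.        ,  0.        ,  0.        ,  1.        ]])}
top {'vfov': 42.45319703447829, 'cx': 283.46639058481674, 'cy': 208.58850630900406, 'view': array([[-0.02705286, -0.99938873,  0.02214312, -0.0153913 ],
       [-0.99712301,  0.02540922, -0.07141474,  0.50604076],
       [ 0.07080845, -0.02401139, -0.99720089,  1.07170456],
       [ 0.        ,  0.        ,  0.        ,  1.        ]])}
{'vfov': 64.23632859324023, 'cx': 279.09445293827736, 'cy': 208.52291615449266, 'T_tool_cam': array([[-8.06092797e-04, -9.57694327e-01, -2.87786252e-01,
         7.82560852e-02],
       [ 9.99999183e-01, -4.86376867e-04, -1.18244624e-03,
         4.28900639e-05],
       [ 9.92449482e-04, -2.87786970e-01,  9.57693936e-01,
        -1.58296238e-01],
       [ 0.00000000e+00,  0.00000000e+00,  0.00000000e+00,
         1.00000000e+00]])} 0.1 [[ 9.10240500e-01 -4.14079728e-01 -4.59751937e-04]
 [-4.14079949e-01 -9.10239416e-01 -1.41441751e-03]
 [ 1.67197281e-04  1.47783416e-03 -9.99998894e-01]]
```

View pics/scene0.png

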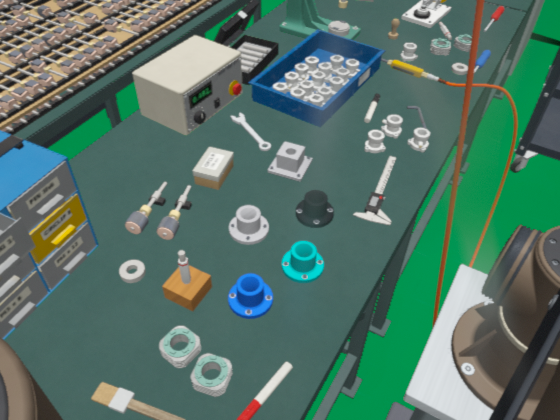

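View pics/top0.png

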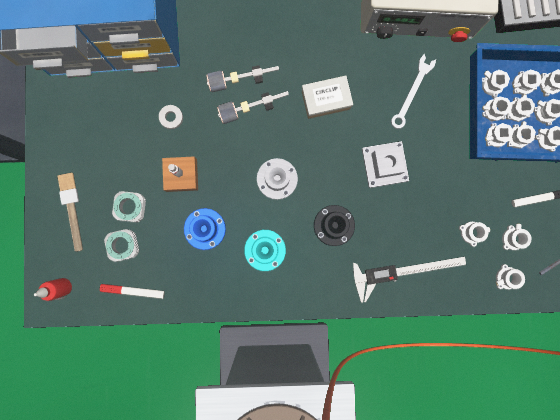

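The scene view shows the wooden rest with the gauge at about (187,285) and the grey round housing at (248,222). The square housing is at (290,158), and the blue, turquoise and black ones are look-alikes. In the top view, the rest is at (180,174), the round housing at (277,178) and the square one at (386,164).

```bash
cat > h.py <<'E'
import numpy as np,cv2
from rig import robot
def ray(n,uv,z,T=None):
    """pixel -> world point on plane z; T = world<-cam for wrist"""
    i=robot.camera_info(n); f=210/np.tan(np.radians(i["vfov"]/2))
    M=np.linalg.inv(i["view"]) if T is None else T
    d=M[:3,:3]@np.array([(uv[0]-i["cx"])/f,(uv[1]-i["cy"])/f,1.])
    o=M[:3,3]; return o+d*(z-o[2])/d[2]
def wrist(name):
    T=np.eye(4);T[:3,:3]=robot.read_tcp_rot();T[:3,3]=robot.read_position()
    p,d=robot.grab_frame("wrist"); T=T@robot.camera_info("wrist")["T_tool_cam"]
    np.savez(name+".npz",p=p,d=d,T=T); cv2.imwrite(f"pics/{name}.png",p[:,:,::-1]); return p,d,T
def down(yaw):  # tool x at yaw degrees, z down
    c,s=np.cos(np.radians(yaw)),np.sin(np.radians(yaw)); return np.array([[c,s,0],[s,-c,0],[0,0,-1.]])
E
python3 - <<'E'
from h import *
p=np.load("top.npz")["p"]; hsv=cv2.cvtColor(p,cv2.COLOR_RGB2HSV)
m=cv2.inRange(hsv,(5,90,60),(22,255,255))
m2=cv2.inRange(hsv,(0,0,95),(180,50,255))
def big(m,x0,x1,y0,y1):
    k=np.zeros_like(m);k[y0:y1,x0:x1]=m[y0:y1,x0:x1]
    return max(cv2.findContours(k,0,2)[0],key=cv2.contourArea)
r=cv2.minAreaRect(big(m,150,210,145,200)); print(r,ray("top",r[0],.036))
f=cv2.fitEllipse(big(m2,245,310,145,210)); print(f,ray("top",f[0],.01))
print(ray("top",(172,168),.118))
for y in(0,45,90,-45):
  print(y,robot.ik([.55,.2,.3],down(y)),robot.ik([.55,0.,.3],down(y)))
E
```

```text
((179.50375366210938, 173.57481384277344), (33.45820236206055, 34.407020568847656), 87.1375961303711) [0.57907051 0.17608975 0.036     ]
((276.75799560546875, 178.2776336669922), (41.558650970458984, 42.53147506713867), 72.7651138305664) [ 0.56833444 -0.01687735  0.01      ]
[0.5781241  0.17594574 0.118     ]
0 [ 39.11425691   9.89664531  -4.26285937   0.         -75.84049532
  50.88574309] [ 20.40948918   6.42264013  -8.39763229   0.         -75.17972757
  69.59051082]
45 [ 39.11425691   9.89664531  -4.26285937   0.         -75.84049532
  95.88574309] [ 20.40948918   6.42264013  -8.39763229   0.         -75.17972757
 114.59051082]
90 [ 39.11425691   9.89664531  -4.26285937   0.         -75.84049532
 140.88574309] [ 20.40948918   6.42264013  -8.39763229   0.         -75.17972757
 159.59051082]
-45 [ 39.11425691   9.89664531  -4.26285937   0.         -75.84049532
   5.88574309] [ 20.40948918   6.42264013  -8.39763229   0.         -75.17972757
  24.59051082]
```

```bash
python3 - <<'E'
from h import *
robot.goto([.578,.176,.230],down(0)); robot.dwell(.2); wrist("g1")
robot.goto([.568,-.017,.162],down(0)); robot.dwell(.2); wrist("b1")
print(robot.read_t(),robot.read_position(),robot.read_tcp_rot(),robot.read_force())
a=cv2.hconcat([cv2.imread("pics/g1.png"),cv2.imread("pics/b1.png")])
cv2.imwrite("pics/gb.png",cv2.resize(a,(800,300),interpolation=cv2.INTER_AREA))
E
```

```text
3.35 [ 0.56840515 -0.01601621  0.16230726] [[ 9.99998810e-01  1.39132638e-03  6.65885511e-04]
 [ 1.39119565e-03 -9.99999013e-01  1.96756067e-04]
 [ 6.66158605e-04 -1.95829456e-04 -9.99999759e-01]] [-0.23353335  0.13129089  0.79075719]
```

View pics/gb.png

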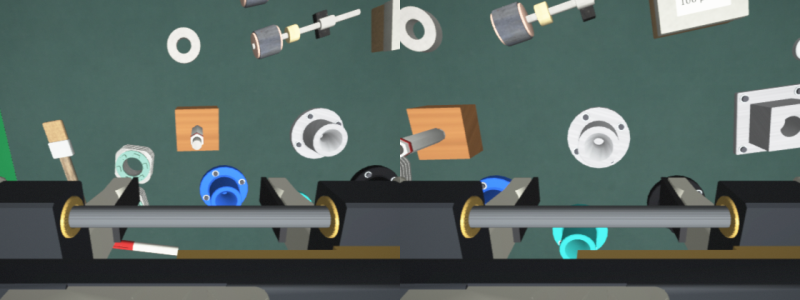

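Left half: the gauge top is at full-frame pixel (276,200), in the rest. Right half: the mouth is near (280,203). I'll zoom in on both.

```bash
python3 - <<'E'
from h import *
a=cv2.imread("pics/g1.png")[140:220,235:315];b=cv2.imread("pics/b1.png")[140:240,230:330]
cv2.imwrite("pics/gbz.png",cv2.hconcat([cv2.resize(a,(400,400),interpolation=0),cv2.resize(b,(400,400),interpolation=0)]))
d=np.load("g1.npz")["d"]; np.set_printoptions(precision=3,linewidth=200); print(d[174:216:3,262:292:3])
E
```

```text
[[0.357 0.357 0.358 0.357 0.357 0.356 0.356 0.357 0.357 0.356]
 [0.358 0.358 0.358 0.358 0.347 0.342 0.352 0.358 0.358 0.358]
 [0.358 0.359 0.357 0.341 0.333 0.329 0.337 0.345 0.358 0.358]
 [0.36  0.36  0.36  0.327 0.317 0.315 0.324 0.33  0.359 0.359]
 [0.36  0.36  0.322 0.315 0.303 0.302 0.311 0.32  0.359 0.359]
 [0.361 0.361 0.308 0.301 0.299 0.297 0.3   0.305 0.361 0.36 ]
 [0.363 0.361 0.297 0.299 0.294 0.294 0.299 0.299 0.361 0.363]
 [0.363 0.363 0.3   0.29  0.284 0.283 0.289 0.299 0.362 0.364]
 [0.364 0.365 0.3   0.279 0.279 0.279 0.279 0.3   0.364 0.362]
 [0.365 0.365 0.302 0.28  0.28  0.281 0.281 0.3   0.365 0.365]
 [0.364 0.365 0.367 0.28  0.281 0.282 0.281 0.367 0.365 0.366]
 [0.368 0.366 0.366 0.281 0.283 0.282 0.281 0.367 0.369 0.368]
 [0.369 0.367 0.367 0.368 0.368 0.369 0.368 0.368 0.368 0.368]
 [0.408 0.407 0.409 0.407 0.408 0.407 0.407 0.406 0.408 0.407]]
```

View pics/gbz.png

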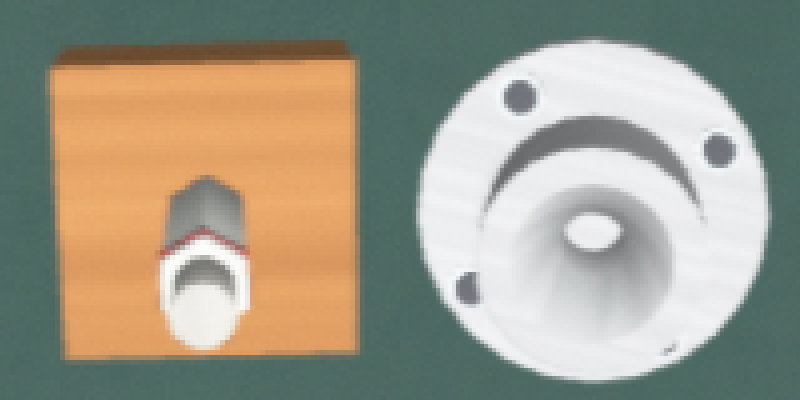

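The hexagon's flats face image left and right, so yaw 0 grips across them. The mouth is centred near (278,206). Next I'll fit both top faces using depth.

```bash
cat >> h.py <<'E'
def face(p,d,T,z0,tol,box):
    """pixels with world height z0+-tol in box; outer contour cast on z0, circle (mm) centre"""
    i=robot.camera_info("wrist"); f=210/np.tan(np.radians(i["vfov"]/2))
    v,u=np.mgrid[:420,:560]; P=np.stack([(u-i["cx"])/f*d,(v-i["cy"])/f*d,d],-1)@T[:3,:3].T+T[:3,3]
    m=((abs(P[...,2]-z0)<tol)&(d>0)).astype(np.uint8); k=np.zeros_like(m); x0,x1,y0,y1=box; k[y0:y1,x0:x1]=m[y0:y1,x0:x1]
    k=cv2.medianBlur(k,3)
    cs=cv2.findContours(k,cv2.RETR_CCOMP,cv2.CHAIN_APPROX_NONE)[0]; cs=[c for c in cs if len(c)>15]
    return [(lambda w:cv2.fitEllipse(w))(np.array([ray("wrist",q[0],z0,T)[:2]*1000 for q in c],np.float32)) for c in cs], np.median(P[...,2][k>0])
E
python3 - <<'E'
from h import *
for n,z,tol,b in(("g1",.118,.004,(250,310,150,225)),("b1",.05,.005,(230,330,140,240))):
    q=np.load(n+".npz"); print(face(q["p"],q["d"],q["T"],z,tol,b))
g=np.load("g1.npz");b=np.load("b1.npz")
print(ray("wrist",(275.2,203),.118,g["T"]),ray("wrist",(277.2,205.6),.05,b["T"]),g["T"][:3,3],b["T"][:3,3])
E
```

```text
([((580.4548950195312, 179.82032775878906), (11.090872764587402, 11.613486289978027), 79.84143829345703)], np.float64(0.11815561044854817))
([((568.5944213867188, -14.924118995666504), (48.83622741699219, 49.645389556884766), 85.98107147216797), ((569.4102783203125, -14.958991050720215), (28.407487869262695, 28.479839324951172), 9.407380104064941)], np.float64(0.04977482630676741))
[0.57982458 0.18009125 0.118     ] [ 0.56811778 -0.01422424  0.05      ] [0.6560802  0.17655268 0.38823869] [ 0.64654187 -0.01613382  0.32074446]
```

```bash
python3 - <<'E'
from h import *
R=down(0)
robot.goto([.575,.179,.20],R)
robot.servo_line([.580,.1795,.16],R,.1); robot.servo_line([.580,.1795,.059],R,.1); robot.dwell(.2)
print(robot.read_t(),robot.read_position(),robot.read_force(),robot.read_ft_torque())
wrist("g2")
robot.move_gripper(0.0); robot.dwell(.2)
print(robot.read_t(),robot.read_position(),robot.read_force(),robot.read_ft_torque(),robot.read_grip_width()*88,robot.read_finger_force())
wrist("g3")
cv2.imwrite("pics/g23.png",cv2.hconcat([cv2.imread("pics/g2.png")[150:420,80:480],cv2.imread("pics/g3.png")[150:420,80:480]]))
E
```

```text
6.075 [0.58029021 0.17968586 0.059614  ] [ 0.44071147 -0.37470344  0.60573821] [-0.03394787 -0.05349824  0.00057763]
7.45 [0.579994   0.17951067 0.05898107] [ 0.34708533  0.27622219 -0.81482408] [-0.03713636 -0.06002048 -0.01492772] 15.090957486746586 29.991835565306246
```

View pics/g23.png

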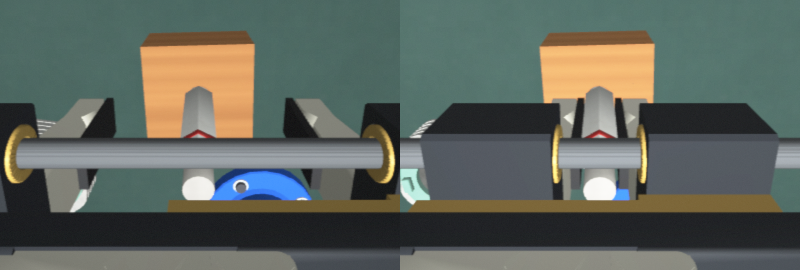

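Left: open fingers straddle the gauge. Right: the gauge is gripped, upright and centred at (600,190), with almost no side load. Lift it and hover over the bore.

```bash
python3 - <<'E'
from h import *
R=down(0)
robot.servo_line([.580,.1795,.15],R,.1)
robot.servo_line([.569,-.015,.15],R,.15); robot.servo_line([.569,-.015,.116],R,.1); robot.dwell(.3)
print(robot.read_t(),robot.read_position(),robot.read_force(),robot.read_ft_torque(),robot.read_grip_width()*88,robot.read_finger_force())
wrist("h1")
cv2.imwrite("pics/h1z.png",cv2.resize(cv2.imread("pics/h1.png")[150:270,205:355],(750,600),interpolation=cv2.INTER_CUBIC))
E
```

```text
10.8 [ 0.56933206 -0.01491283  0.11658369] [-0.85131817  0.34208726 -1.33905292] [-0.03133539 -0.00142937  0.02812171] 15.229482267316378 29.991310690529644
```

View pics/h1z.png

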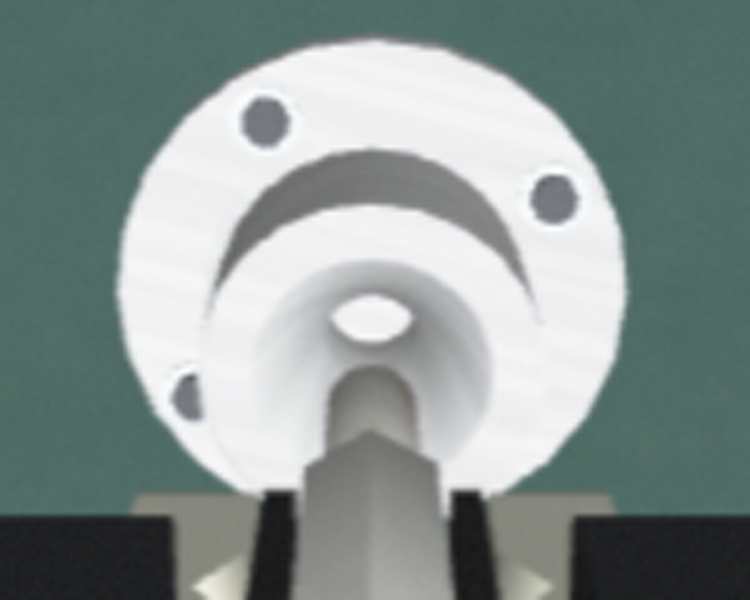

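The plug is laterally aligned with the bore: plug column is 372 in the crop, mouth 371 and bore 372. Next I'll compare the edges along x using rays.

```bash
python3 - <<'E'
from h import *
T=np.load("h1.npz")["T"]
for r,c,z,o in((366,372,.0656,6),(261,371,.05,17),(294,372,.034,7.25),(204,372,.05,25),(342,372,.012,-7.25)):
    w=ray("wrist",((c-2)/5+205,(r-2)/5+150),z,T); print(w[:2]*1000-[o,0])
q=np.load("b1.npz"); print([ (ray("wrist",(278.2-.4,v),z,q["T"])[:2]*1000) for v,z in ((193.6,.034),)])
# reachability of tilted poses
from scipy.spatial.transform import Rotation as S
for ax in("x","y"):
  for a in(-13,13):
    Rt=S.from_euler(ax,a,degrees=True).as_matrix()@down(0)
    print(ax,a,robot.ik(np.array([.569,-.015,.047])-.051*Rt[:,2],Rt))
print(robot.read_qpos())
E
```

```text
[568.93284957 -14.7728356 ]
[568.02421561 -14.61716099]
[568.19244357 -14.72295361]
[568.19298173 -14.76373744]
[567.83536875 -14.67510986]
[array([574.51362226, -14.65331412])]
x -13 [ 26.94020362  18.49472316 -28.4144329   15.16146092 -50.06413426
  52.58679592]
x 13 [  7.47564874  18.89970024 -15.18203291 -15.7542792  -55.23214098
  91.46911431]
y -13 [ 21.75470599   9.82008585 -38.81218825   9.71188195 -29.61934599
  60.2900418 ]
y 13 [ 15.41860838  26.00189123  -8.75320285  -3.70276201 -67.83396806
  76.35713505]
[ 1.81788206e+01  1.61998290e+01 -2.12646206e+01  3.53328832e-03
 -5.24871874e+01  7.18177877e+01]
```

```bash
cat > ins.py <<'E'
from h import *
from scipy.spatial.transform import Rotation as S
R=down(0)
def foot(p,a=0,v=.05):
    Rt=S.from_euler("y",a,degrees=True).as_matrix()@R
    robot.servo_line(np.array(p)-.051*Rt[:,2],Rt,v)
def rep(s): print(s,round(robot.read_t(),2),(robot.read_position()+.051*robot.read_tcp_rot()[:,2]).round(4),robot.read_force().round(1),robot.read_finger_force())
X,Y=.5682,-.015
E
python3 - <<'E'
from ins import *
foot([X,Y,.066],13); rep("tilt")
foot([X,Y,.045],13,.03); robot.dwell(.4); rep("in")
foot([X,Y,.045],0,.03); robot.dwell(.2); rep("up")
for z in(.037,.030,.024):
    foot([X,Y,z],0,.02); robot.dwell(.1); rep(z)
    if np.linalg.norm(robot.read_force())>15: break
E
```

```text
tilt 11.25 [ 0.5688 -0.0151  0.0649] [-0.1  0.5 -1.2] 29.991379673592746
in 12.5 [ 0.5683 -0.015   0.0451] [ 0.   0.8 -1.9] 29.991502691991627
up 13.23 [ 0.5689 -0.0149  0.0447] [ 0.2 -0.4 -0.7] 29.991295798681676
0.037 13.88 [ 0.5683 -0.015   0.0371] [-0.4  0.3 -1. ] 29.991468284279108
0.03 14.48 [ 0.5683 -0.015   0.03  ] [ 0.1  0.1 -0.5] 29.991401634179056
0.024 15.03 [ 0.5682 -0.015   0.024 ] [-0.4  0.2 -1.7] 29.99151734635234
```

```bash
python3 - <<'E'
from ins import *
for z in(.018,.0145,.0130,.012,.0114,.0108,.0102):
    foot([X,Y,z],0,.01); robot.dwell(.15); rep(z)
    if np.linalg.norm(robot.read_force())>6: break
robot.dwell(.2); rep("home")
E
```

```text
0.018 15.93 [ 0.5683 -0.015   0.0181] [ 0.2  0.1 -1. ] 29.991300492547452
0.0145 16.58 [ 0.5682 -0.015   0.0145] [-0.3  0.6 -0.7] 29.99137548264116
0.013 17.03 [ 0.5682 -0.015   0.013 ] [ 0.2  0.1 -1.3] 29.991396786645055
0.012 17.43 [ 0.5682 -0.015   0.012 ] [-0.4 -0.5 -0.5] 29.991323724389076
0.0114 17.83 [ 0.5684 -0.015   0.0119] [-1.   0.6  5.4] 29.994334056973457
0.0108 18.23 [ 0.5685 -0.015   0.0119] [-2.9  1.7 10.5] 29.996870853938162
home 18.43 [ 0.5685 -0.015   0.0119] [-2.8  0.2 10.7] 29.996998286806047
```

The foot is on the floor, with 11 N of contact at z = 0.012. Release, retreat and check.

```bash
python3 - <<'E'
from ins import *
foot([X,Y,.0118],0,.02); robot.dwell(.2); rep("relaxed")
robot.move_gripper(1.0); robot.dwell(.2); rep("open")
robot.servo_line([X,Y,.20],R,.1); robot.dwell(.3); rep("up")
p,d,T=wrist("e1"); print(face(p,d,T,.122,.004,(230,330,140,260)))
cv2.imwrite("pics/e1z.png",p[120:270,180:380,::-1])
E
```

```text
relaxed 18.88 [ 0.5684 -0.0149  0.0119] [-0.5  1.1  4.2] 29.993342659436166
open 20.34 [ 0.5682 -0.015   0.0118] [-0.3  0.5 -0.3] 0.0
up 22.17 [ 0.5681 -0.015   0.1487] [-0.9 -1.1  0.4] 0.0
([((569.0975952148438, -14.861557006835938), (10.84630012512207, 12.137649536132812), 89.8668441772461)], np.float64(0.12210845909072926))
```

View pics/e1z.png

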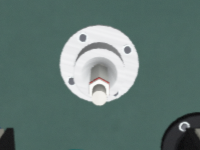

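The gauge stands upright in the round housing at crop pixel (99,90). Its top is at z = 0.122, which means it is home, and the gripper is clear.

```bash
python3 -c "
from rig import robot
print(robot.job_done())"
```

```text
the job is handed in; nothing more can be done
None
```

The plug gauge is fully home and standing released in the round housing's bore. It went in foot edge first at a 13° lean, then was straightened and slid down while held. The job was handed in at about 22 s; no verdict came back.

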